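Pull the safety key and hold the polishing guard open

TASK

The wheel in the small polishing machine is due to be changed. Pull the safety key straight up out of its socket on the control box and put it in the empty steel tray, and only then swing the clear guard up (it has a bar handle) to about 60 degrees from shut and hold it there so that I can change the wheel. Nothing but you keeps the guard up, so finish while still holding it at that angle, and do not push about or knock over the other things on the bench.

Things in the scene. Friction and masses are not known exactly. Their poses are not given: they have to be found in the camera images.
- machine: the polishing machine, fixed: base plate 310 x 440 x 12 mm; grey hood 210 mm wide, 220 mm tall (x -115 to 130 mm) over a white wheel; motor on the hood's -y side, 169 mm tall, its front at x = -20 mm; before the motor a grey control box 100 x 130 mm, top 67 mm above the bench. Origin: on the bench under the middle of the guard's hinge; x from hood front to back, y left seen from the front
- socket (a point): centre of the mouth of the key socket in the control box's top; axes as the machine's. A sprung ball in it clicks into a notch in the key's shank: a straight upward pull of about 10 N over the first 15 mm frees the key, fully out after 26 mm. A low dial (12 mm tall) and two flat buttons share the top, more than 60 mm away
- key: the safety key, loose, black plastic, about 45 g, upright in the socket: shank 16 x 12 x 26 mm, all in the socket; flange 30 x 24 x 4 mm resting on the control box; flat grip above it 32 mm (x) by 12 mm (y), 32 mm tall, its top 62 mm above the foot. Origin: centre of the shank's foot; z from foot to grip; in the socket its axes are the machine's
- key_grip (a point): middle of the key's flat grip, 46 mm above its foot, 20 mm above the control box when seated; axes as the key's. Pinch it across its 12 mm (y)
- tray: the empty shallow steel tray, fixed, 150 (x) x 130 (y) mm outside, 18 mm high, walls and floor 3 mm. Origin: centre of its underside
- guard (a joint): angle of the guard in rad: 0 shut (the pane slopes 45 degrees down to the front), growing as it swings up; 60 degrees from shut is 1.047, stop at 1.5. The guard (about 0.4 kg, clear pane in a metal frame, 160 mm from hinge to lower edge) falls shut by its own weight when let go at any angle
- guard_hinge (a point): middle of the guard's hinge line, on the hood's front top edge, 224 mm above the bench; axes as the machine's: the hinge line runs along y
- guard_handle (a point): middle of the guard's handle, a round black bar 12 mm thick, 100 mm long along y, 171 mm from the hinge line, 38 mm off the pane on two thin posts 48 mm either side of the middle. Shut: 148 mm before and 85 mm below the hinge, the frame's lower edge 32 mm behind it and 19 mm lower. At 60 degrees: 148 mm before and 86 mm above the hinge. Axes turn with the guard, the machine's when shut
- spare_wheel: a spare polishing wheel: off-white disc 96 mm across, 22 mm thick, lying flat on the bench; a bystander. Origin: centre of its underside
- compound_bar: a brown bar of polishing compound 100 x 38 x 32 mm lying on the bench in front of the machine; a bystander. Origin: centre of its underside
- jar: a glass jar with a lid, 68 mm across, 90 mm tall; a bystander. Origin: centre of its underside
- mandrel: a steel ring stick standing on a round foot 80 mm across, tapering up to 200 mm; a bystander. Origin: centre of its underside
- burr_block: a wooden block 90 x 55 x 45 mm with small steel burrs standing in it (to about 75 mm); a bystander. Origin: centre of its underside
- hammer: a small hammer 240 mm long lying flat; a bystander. Origin: under the middle of it
- bench_block: a steel bench block 60 x 60 x 20 mm; a bystander. Origin: centre of its underside

How it is judged:
By the outcome, as a careful person would: the job done as asked, in the order asked, and still so for the second after the job is handed in, while the arm keeps its last pose, push and grip.
It also fails if it takes over 69 s, if anything falls off the work surface, if the arm or the gripper's body presses on something with over 40 N, if the wrist force passes 120 N, or if a joint passes its speed limit or range.

ROBOT

A 6-joint arm with a two-finger parallel gripper is mounted at the origin on the work surface. World frame = base frame: x ahead of the robot, y to its left, z up, the work surface at z = 0. Lengths are in mm, angles in degrees, forces in N, time in s.
With the tool pointing down it reaches from about 350 to 775 mm from the base axis. Payload 5.5 kg.
Tool frame: the origin (TCP) lies at the very end of the fingers, on their centre line; the grasp point (between the pads) lies 19 mm behind it (tcp_to_grasp is the distance from the TCP to the grasp point, in mm); x points along the fingers, y is the direction in which the jaws open and shut, and the axes are right-handed (so a half turn about x gives the same grasp; the last joint's range is limited). The gripper opens to 85 mm and grips with 20 to 120 N. Pads are 22 mm wide; open, the fingers measure 114 mm over their backs; the gripper's body (76 mm by 85 mm) begins 54 mm behind the grasp point. The pads swing forward as they close: fully open they stand 13 mm farther back than shut.
Start: joints at [-7.998, 17.945, 2.641, 74.691, 0, 82.002], TCP at [575.041, -0.015, 231.323] pointing down, gripper open.
Joint ranges: [-158.12, 158.12], [-49.38, 96.58], [-58.88, 72.47], [-126.05, 133.96], [-84.25, 85.87], [-180, 180]. Speed limits (degrees/s): [147.25, 147.25, 180, 180, 180, 180].

INTERFACE

Orientations are given as [roll, pitch, yaw] about the fixed x, y, z axes, in that order (R = Rz(yaw) Ry(pitch) Rx(roll)).
In Python, from plant import reach, servo_line, set_joints, move_gripper, wait, inverse_kinematics, read_camera, camera_info, MotionError, sign_off, get_clock, get_q, get_qd, get_effort, get_ee_pos, get_orientation, get_contact_force, get_wrist_torque, get_gripper_width, tcp_to_grasp gives the robot as it stands. Calls block until the motion is done:
- reach(position, orientation): joint-space move of the TCP to a pose.
- servo_line(position, rot=None, vel=150): straight line of the TCP; rot=None keeps the orientation; vel is the mean speed in mm/s.
- set_joints(angles): joint-space move.
- move_gripper(opening, force=None): opening from 0.0 (shut) to 1.0 (fully open); force is the grip in N (None keeps the last); returns when the fingers have stopped.
- wait(seconds).
- inverse_kinematics(position, orientation): joint angles nearest the present ones, or None.
- read_camera(name): name is "scene" or "side" or "wrist"; returns the picture (480x640x3 uint8, red, green, blue); there is no depth.
- camera_info(name): a dict with "K" (3x3 intrinsics, pixels), "R" (3x3) and "t" (3): a world point X has camera coordinates R X + t; the wrist camera has in their place "mount" (4x4, takes a point from camera to tool coordinates, whose origin is the TCP and whose axes are the tool frame's). Camera axes: x right, y down, z forward; pixel columns grow to the right and rows downward; lengths in mm; the calibration is good to about 2 mm. The wrist camera is an equidistant fisheye: a pixel r from the principal point sees the ray r / f radians off the axis. A picture is of the moment at which its call begins: read the wrist's pose just before it. camera_info takes no time and is no camera call.
A pose or a line that the arm cannot do raises MotionError and nothing moves.
- sign_off(): hands the job in, once; it reports no verdict.
Readings, each from a call of its own:
- get_clock(): time.
- get_q(): joint angles.
- get_qd(): joint speeds.
- get_effort(): joint torques, N m.
- get_ee_pos(): TCP position.
- get_orientation(): TCP orientation.
- get_contact_force(): force on the tool from outside, world axes, zero at the start.
- get_wrist_torque(): the same for the moment, N m.
- get_gripper_width(): opening from 0.0 (shut) to 1.0 (fully open).
Only numpy, scipy, OpenCV 4.12 (cv2) and the standard library are available. Lean on these libraries where they do the work, as an engineer would, in place of code of your own. Each camera call takes 0.05 s, during which the arm holds its last target. There are 200 camera calls.

## Working session

There is one attempt and no reset: what is moved stays moved. The work goes in short steps, each a Python script; the robot and the scene stay as the last script left them, time stands still between calls to the robot, and variables do not carry over. Pictures are saved under pics/ and viewed, about 8 in all and at most 12, crops included, and the job is handed in when it is done.

```bash
mkdir -p pics; ls; python3 - <<'E'
from plant import *
import cv2,numpy as np
for n in ["scene","side"]:
    cv2.imwrite(f"pics/{n}0.png",read_camera(n)[:,:,::-1]); i=camera_info(n)
    print(n,np.round(i["K"],1).tolist(),np.round(i["R"],4).tolist(),np.round(i["t"],1).tolist())
i=camera_info("wrist");print(i)
print(get_clock(),get_orientation(),tcp_to_grasp)
E
```

```text
pics
scene [[511.5, 0.0, 323.1], [0.0, 511.5, 250.4], [0.0, 0.0, 1.0]] [[0.3877, 0.9218, -0.0061], [0.49, -0.2117, -0.8456], [-0.7808, 0.3248, -0.5337]] [-203.7, -101.4, 1787.3]
side [[561.5, 0.0, 320.1], [0.0, 561.5, 248.9], [0.0, 0.0, 1.0]] [[-0.9246, -0.3805, 0.0166], [-0.3018, 0.7052, -0.6416], [0.2324, -0.5982, -0.7669]] [451.3, 252.1, 1437.1]
{'K': array([[371.64829954,   0.        , 323.72433642],
       [  0.        , 371.64829954, 244.46156566],
       [  0.        ,   0.        ,   1.        ]]), 'mount': array([[ 1.00910171e-03, -3.15231049e-01,  9.49014419e-01,
        -1.44085445e+02],
       [ 9.99999117e-01, -5.03003744e-04, -1.23039565e-03,
        -4.63858762e-01],
       [ 8.65216717e-04,  9.49014822e-01,  3.15230263e-01,
        -8.19570673e+01],
       [ 0.00000000e+00,  0.00000000e+00,  0.00000000e+00,
         1.00000000e+00]])}
0.1 [-97.08522492  89.9010675  172.91566035] 18.700000000000003
```

View pics/scene0.png

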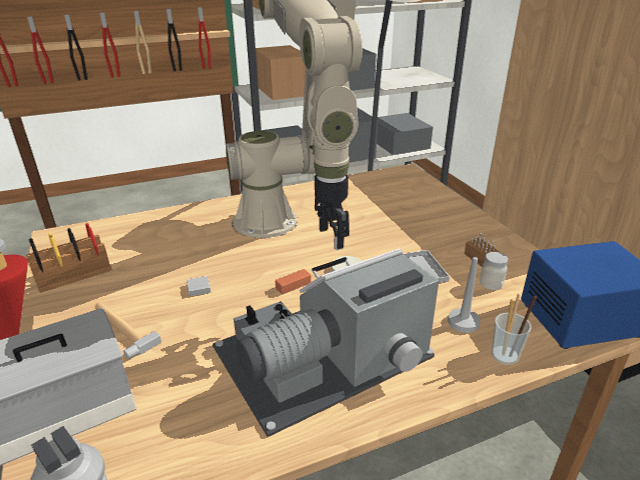

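View pics/side0.png

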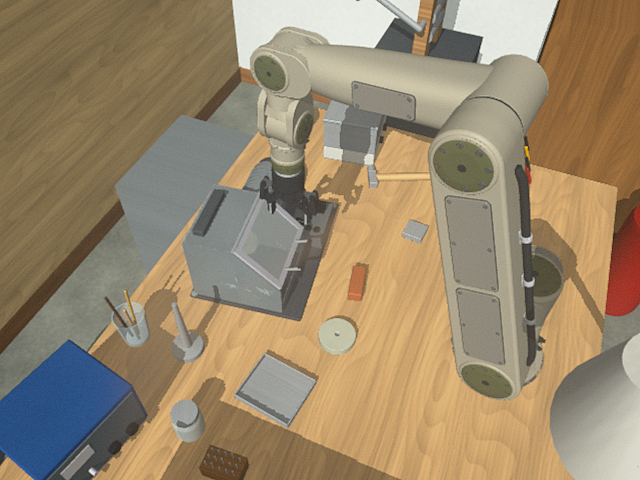

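```bash
cat > h.py <<'E'
from plant import *
import cv2,numpy as np
from scipy.spatial.transform import Rotation as Ro
def ray(cam,uv,z):
    i=camera_info(cam);R=np.array(i["R"]);t=np.array(i["t"])
    c=-R.T@t; d=R.T@np.linalg.inv(i["K"])@[uv[0],uv[1],1]
    return np.round(c+d*(z-c[2])/d[2],1)
def proj(cam,X):
    i=camera_info(cam);p=np.array(i["K"])@(np.array(i["R"])@np.array(X,float)+i["t"]);return np.round(p[:2]/p[2],1)
def Rtool(): return Ro.from_euler('xyz',get_orientation(),degrees=True).as_matrix()
def wproj(X,pose):
    i=camera_info("wrist");R,p=pose;M=i["mount"];K=i["K"]
    x=R.T@(np.array(X,float)-p); c=M[:3,:3].T@(x-M[:3,3])
    th=np.arctan2(np.hypot(c[0],c[1]),c[2]);f=K[0,0];r=f*th/np.hypot(c[0],c[1])
    return np.round([K[0,2]+r*c[0],K[1,2]+r*c[1]],1)
def wray(uv,pose,z):
    i=camera_info("wrist");R,p=pose;M=i["mount"];K=i["K"]
    d=np.array([uv[0]-K[0,2],uv[1]-K[1,2]]);r=np.hypot(*d);th=r/K[0,0]
    dc=np.array([*(d/r*np.sin(th)),np.cos(th)]);dw=R@M[:3,:3]@dc;c=R@M[:3,3]+p
    return np.round(c+dw*(z-c[2])/dw[2],1)
E
python3 - <<'E'
from h import *
a=cv2.imread("pics/side0.png")[160:440,170:350];b=cv2.imread("pics/scene0.png")[240:440,205:445]
a=cv2.resize(a,None,fx=2,fy=2,interpolation=2);b=cv2.resize(b,None,fx=1.83,fy=1.83,interpolation=2)
o=np.zeros((560,800,3),np.uint8);o[:,:360]=a;o[:366,360:360+b.shape[1]]=b
cv2.imwrite("pics/c1.png",o)
print("tray",[ray("side",p,18).tolist() for p in[(268,352),(316,377),(289,424),(236,391)]])
print("key top~",ray("scene",(251,308),102),"wheel",ray("side",(337,335),22),"bar",ray("side",(357,282),32))
print("mandrel",ray("side",(187,349),0),"jar",ray("side",(187,420),45))
print("hood top",[ray("side",p,220).tolist() for p in[(217,188),(187,240)]])
print("base",[ray("side",p,12).tolist() for p in[(192,293),(299,317)]],[ray("scene",p,12).tolist() for p in[(216,343),(270,428),(433,354)]])
E
```

```text
tray [[526.6, 248.1, 18.0], [390.3, 264.5, 18.0], [401.8, 396.7, 18.0], [550.8, 371.6, 18.0]]
key top~ [ 573.9 -205.9  102. ] wheel [385.3 137.8  22. ] bar [393.8 -32.5  32. ]
mandrel [723.9 311.1   0. ] jar [610.2 486.3  45. ]
hood top [[802.9, -41.3, 220.0], [781.1, 146.3, 220.0]]
base [[795.4, 162.6, 12.0], [498.8, 120.1, 12.0]] [[559.8, -297.6, 12.0], [851.0, -253.3, 12.0], [800.0, 166.9, 12.0]]
```

View pics/c1.png

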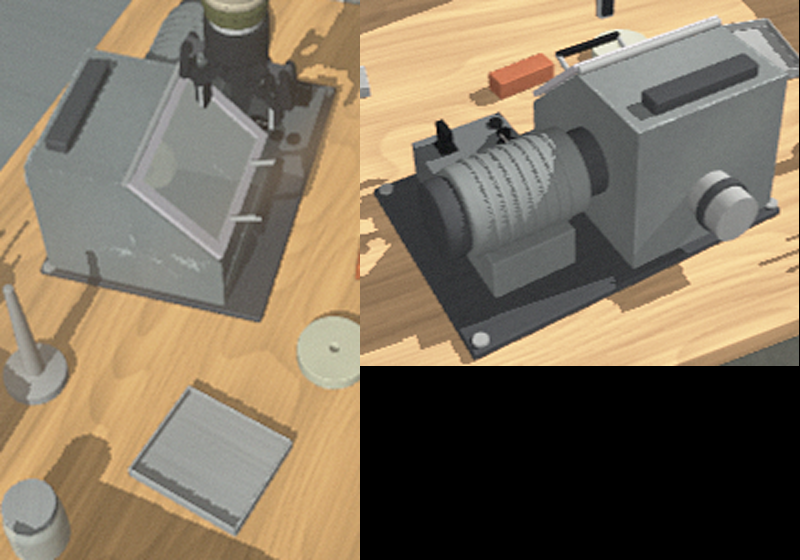

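```bash
cat >> h.py <<'E'
def down(yaw,flip=False):
    y=np.radians(yaw);c=np.array([-np.sin(y),np.cos(y),0])*(-1 if flip else 1);x=np.array([0,0,-1.])
    return Ro.from_matrix(np.c_[x,c,np.cross(x,c)]).as_euler('xyz',degrees=True)
def snap(n,name):
    pose=(Rtool(),np.array(get_ee_pos()));im=read_camera(n)[:,:,::-1];cv2.imwrite(f"pics/{name}.png",im)
    np.savez(f"pics/{name}.npz",R=pose[0],p=pose[1]);return pose
def pose(name): d=np.load(f"pics/{name}.npz");return d["R"],d["p"]
E
python3 - <<'E'
from h import *
print("hinge scene",ray("scene",(303.4,292),224),ray("scene",(400.6,251),224))
print("hinge side",ray("side",(233.5,251.5),224),ray("side",(265,201),224))
for fl in (0,1):
    print(inverse_kinematics([540,-212,240],down(8.5,fl)))
print(get_q())
reach([545,-212,250],down(8.5))
print(get_q(),get_clock());snap("wrist","w1")
E
```

```text
hinge scene [ 717.2 -123.7  224. ] [658.1 143.1 224. ]
hinge side [658.7 137.  224. ] [664.  -44.5 224. ]
[-29.36103867  18.40700212   4.49714838  76.09014626   0.
 -37.86103867]
[-29.36103867  18.40700212   4.49714838  76.09014626   0.
 142.13896133]
[-7.99746251e+00  1.79889403e+01  2.58382243e+00  7.46938020e+01
 -1.57661984e-03  8.20016536e+01]
[-2.90977035e+01  1.88325375e+01  6.47616868e+00  7.76540423e+01
  4.81355212e-03 -3.75904452e+01] 1.9083<sys>:0: UserWarning: Gimbal lock detected. Setting third angle to zero since it is not possible to uniquely determine all angles.
```

View pics/w1.png

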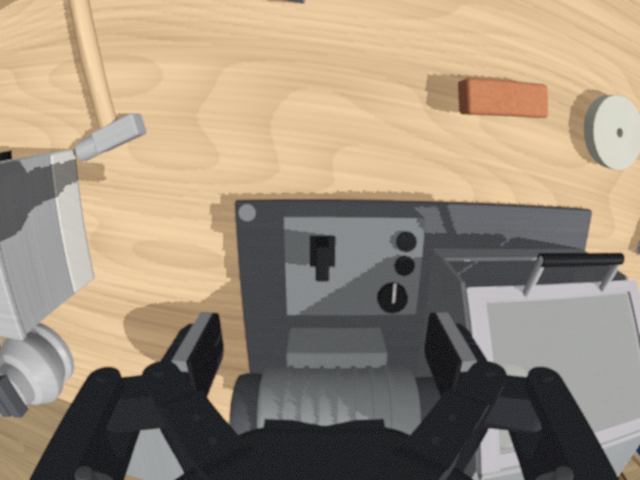

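```bash
python3 - <<'E'
from h import *
a=cv2.imread("pics/w1.png")
b=cv2.resize(a[210:310,275:435],None,fx=5,fy=5,interpolation=2);cv2.imwrite("pics/c2.png",b)
P=pose("w1")
print("base",wray((237,200),P,12),wray((591,209),P,12),wray((250,377),P,12))
print("box",[wray(p,P,67).tolist() for p in[(284,217),(424,220),(287,316)]])
print("key",wray((322,280),P,103),wray((322,265),P,103))
print("handle ends",[wray(p,P,139).tolist() for p in [(539,260),(622,259)]])
E
```

```text
base [ 553.7 -302.8   12. ] [492.4 125.8  12. ] [ 784.6 -272.9   12. ]
box [[550.7, -246.4, 67.0], [534.1, -118.0, 67.0], [651.9, -232.2, 67.0]]
key [ 591.5 -205.3  103. ] [ 577.9 -207.3  103. ]
handle ends [[535.1, -31.6, 139.0], [520.8, 71.7, 139.0]]
```

View pics/c2.png

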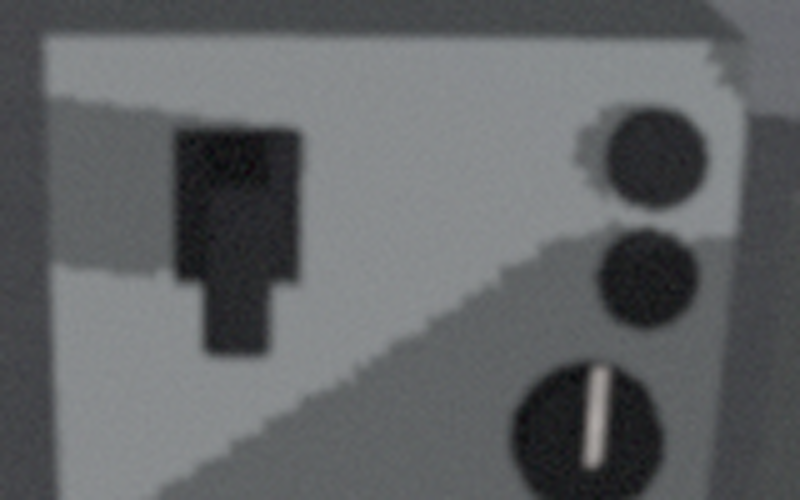

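```bash
python3 - <<'E'
from h import *
P=pose("w1")
print("grip top",wray((322.6,247.2),P,103),wray((322.6,280.6),P,103))
f=[wray(p,P,71) for p in[(310,235.6),(335,235.6),(310,266.6),(335,266.6)]];print("flange",np.mean(f,0),f)
# candidate check
for X in ([575,-207.5,103],): print(wproj(X,P),proj("scene",X))
print(get_contact_force())
E
```

```text
grip top [ 562.2 -209.1  103. ] [ 592.  -204.7  103. ]
flange [ 576.925 -207.15    71.   ] [array([ 563.6, -220.6,   71. ]), array([ 560.3, -198.1,   71. ]), array([ 593.6, -216.5,   71. ]), array([ 590.2, -193.4,   71. ])]
[322.3 261.8] [250.4 308.1]
[-1.04443235  1.33934676  0.28239838]
```

```bash
python3 -W ignore - <<'E'
from h import *
o=down(8)
reach([577,-207,130],o); servo_line([577,-207,78],vel=60)
print(get_contact_force())
move_gripper(0,70); print(get_gripper_width(),get_contact_force(),get_ee_pos())
servo_line([577,-207,112],vel=25); print(get_gripper_width(),get_contact_force())
servo_line([577,-207,320],vel=150); print(get_gripper_width(),get_contact_force(),get_clock())
print(inverse_kinematics([467,320,320],down(-8)))
snap("wrist","w2");snap("scene","s2")
a=cv2.imread("pics/w2.png");b=cv2.imread("pics/s2.png")[120:440,160:480]
cv2.imwrite("pics/c3.png",np.hstack([cv2.resize(a,(427,320)),b]))
E
```

```text
[ 1.04987187 -0.07887107  0.13405581]
0.12546751854537652 [ 0.50684243 -1.86522121  1.17114681] [ 577.2812404  -207.62279315   78.30514757]
0.1283807405002863 [0.46944506 0.01181105 0.41174144]
0.1269194138491688 [ 0.04358028 -0.67250517 -0.32504981] 7.25
[26.29605497 16.62180354 13.14533124 86.5235277   0.         34.29605497]
```

View pics/c3.png

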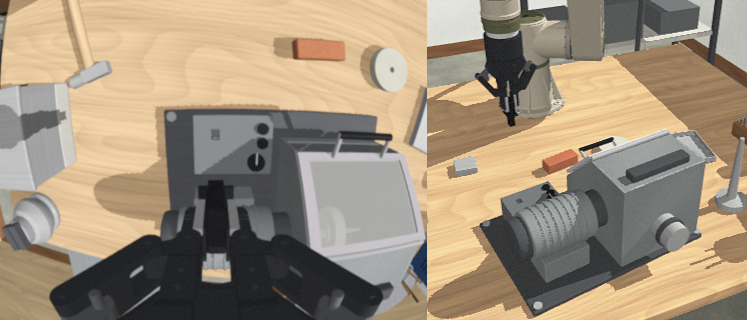

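```bash
python3 -W ignore - <<'E'
from h import *
print("tray",[ray("side",p,18).tolist() for p in[(265,354),(316.5,380),(289,425),(235.5,395)]])
o=down(-8)
reach([467,320,320],o)
servo_line([467,320,100],vel=200); servo_line([467,320,41],vel=50)
print(get_contact_force(),get_gripper_width())
move_gripper(0.5); wait(0.2); servo_line([467,320,250],vel=150)
print(get_clock()); snap("wrist","w3")
a=cv2.imread("pics/w3.png");cv2.imwrite("pics/w3b.png",a[:,60:580])
E
```

```text
tray [[531.0, 256.0, 18.0], [386.1, 271.4, 18.0], [400.9, 398.8, 18.0], [547.1, 381.0, 18.0]]
[ 0.83922992  0.55810803 -0.17066898] 0.12298179558996208
14.025
```

View pics/w3b.png

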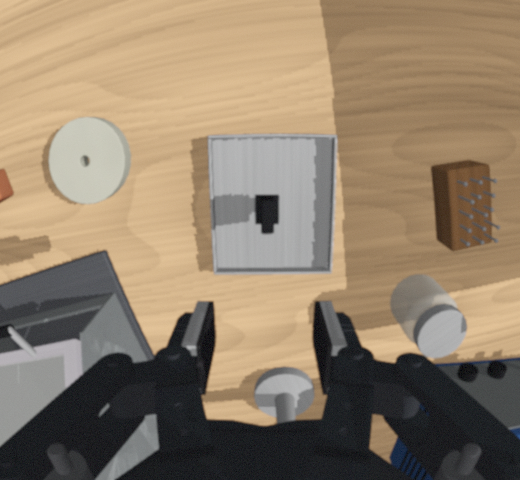

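```bash
cat >> h.py <<'E'
YAW=8.0; H=np.array([673.5,41.,224.])
def setH(h): global H; H=np.array(h,float)
def M(): y=np.radians(YAW);return np.array([[np.cos(y),-np.sin(y),0],[np.sin(y),np.cos(y),0],[0,0,1]])
def hand(g): # handle centre, machine axes rel hinge
    a=np.radians(g);c,s=np.cos(a),np.sin(a);x,z=-148,-85.5
    return np.array([c*x+s*z,0,-s*x+c*z])
def gp(g,th,back=0,s=1,lat=0):
    """TCP pose, guard at g deg, tool dir angle th in machine xz plane"""
    t=np.radians(th);a=np.array([np.cos(t),0,np.sin(t)]);b=s*np.array([-np.sin(t),0,np.cos(t)])
    R=M()@np.c_[a,b,np.cross(a,b)]
    return H+M()@(hand(g)+a*(tcp_to_grasp-back)+[0,lat,0]), Ro.from_matrix(R).as_euler('xyz',degrees=True)
E
python3 -W ignore - <<'E'
from h import *
print(hand(0),hand(60))
for y in(-50,50):
    X=H+M()@(hand(0)+[0,y,0]);print(X,wproj(X,pose("w1")),wproj(X,pose("w2")),proj("scene",X))
for s in(1,-1):
  for g,th,b in((0,-45,90),(0,-45,0),(30,-75,0),(60,-105,0),(60,-95,0)):
    q=inverse_kinematics(*gp(g,th,b,s)); print(s,g,th,b,None if q is None else np.round(q,0))
E
```

```text
[-148.     0.   -85.5] [-148.04517202    0.           85.42175976]
[533.89898087 -29.11102238 138.5       ] [541.6 259.1] [510.2 202. ] [313.4 270. ]
[519.98167078  69.91578449 138.5       ] [621.  258.1] [585.9 205.9] [346.7 258.7]
1 0 -45 90 None
1 0 -45 0 None
1 30 -75 0 [-10.  -1. -25.  51.   5.  73.]
1 60 -105 0 [-5. 25. 19. 99. -3. 78.]
1 60 -95 0 [-6. 16.  8. 87. -1. 76.]
-1 0 -45 90 None
-1 0 -45 0 None
-1 30 -75 0 [ -10.   -1.  -25.   51.    5. -107.]
-1 60 -105 0 [  -5.   25.   19.   99.   -3. -102.]
-1 60 -95 0 [  -6.   16.    8.   87.   -1. -104.]
```

```bash
python3 -W ignore - <<'E'
from h import *
for g in(0,10,20,30,45,60):
  r=[]
  for th in range(-130,-44,5):
    q=inverse_kinematics(*gp(g,th,0,1)); 
    if q is not None: r.append((th,np.round(q).astype(int).tolist()))
  print(g,[x[0] for x in r],r[-1])
for th in(-65,-70,-75,-80): print(th,[inverse_kinematics(*gp(0,th,b,1)) is not None for b in(30,60,90)])
E
```

```text
0 [-130, -125, -120, -115, -110, -105, -100, -95, -90, -85, -80, -75, -70, -65, -60, -55, -50] (-50, [-14, -5, -56, 1, 14, 73])
10 [-130, -125, -120, -115, -110, -105, -100, -95, -90, -85, -80, -75, -70, -65, -60, -55, -50] (-50, [-15, -10, -55, 7, 14, 72])
20 [-130, -125, -120, -115, -110, -105, -100, -95, -90, -85, -80, -75, -70, -65, -60, -55, -50, -45] (-45, [-17, -15, -58, 5, 17, 72])
30 [-130, -125, -120, -115, -110, -105, -100, -95, -90, -85, -80, -75, -70, -65, -60, -55, -50, -45] (-45, [-17, -18, -54, 11, 17, 72])
45 [-130, -125, -120, -115, -110, -105, -100, -95, -90, -85, -80, -75, -70, -65, -60, -55, -50, -45] (-45, [-17, -20, -49, 19, 17, 72])
60 [-130, -125, -120, -115, -110, -105, -100, -95, -90, -85, -80, -75, -70, -65, -60, -55, -50, -45] (-45, [-15, -20, -43, 24, 16, 73])
-65 [True, True, True]
-70 [True, True, True]
-75 [True, True, True]
-80 [True, True, True]
```

```bash
python3 -W ignore - <<'E'
from h import *
reach(*gp(0,-60,100)); p,o=gp(0,-60,45); servo_line(p,vel=100)
print(get_ee_pos(),p,get_clock(),get_gripper_width(),get_contact_force())
P=snap("wrist","w4")
im=cv2.imread("pics/w4.png")
for y in(-50,0,50):print(y,wproj(H+M()@(hand(0)+[0,y,0]),P))
cv2.imwrite("pics/w4b.png",im)
E
```

```text
[514.16473417  19.02360168 161.36184374] [513.91830072  18.57225478 161.27646812] 15.9583 0.49970925590937615 [-0.34486196  0.00667944  0.30650939]
-50 [322.8 370.9]
0 [322.7 292.8]
50 [322.6 195.1]
```

View pics/w4b.png

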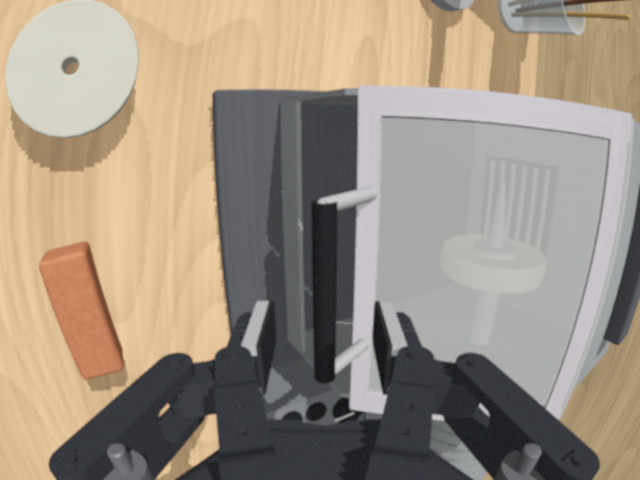

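```bash
python3 -W ignore - <<'E'
from h import *
p,o=gp(0,-60,0); servo_line(p,vel=60); print("in",get_contact_force())
move_gripper(0,60); print("grip",get_gripper_width(),get_contact_force(),get_clock())
for g in range(4,21,4):
    p,o=gp(g,-60-g); servo_line(p,o,vel=50); print(g,np.round(get_contact_force(),1),np.round(get_wrist_torque(),2),round(get_gripper_width(),3))
print(get_clock())
E
```

```text
in [ 0.88397293  0.35245102 -0.46919856]
grip 0.11711181613012427 [-3.26282004 -0.2036773   5.27318113] 17.3083
4 [ 1.7 -0.7  0.2] [-0.03  0.03 -0.  ] 0.117
8 [ 2.4  0.3 -0.9] [-0.01 -0.27  0.03] 0.112
12 [3.1 0.2 0.7] [ 0.03 -0.5   0.01] 0.12
16 [5.1 0.1 0.4] [-0.02 -0.74 -0.01] 0.119
20 [ 6.3 -0.6 -0.3] [-0.02 -0.98 -0.01] 0.114
19.2667
```

```bash
python3 -W ignore - <<'E'
from h import *
off=np.zeros(3)
for g in [20,20]+list(range(24,61,4))+[60]:
    p,o=gp(g,-60-g); servo_line(p+off,o,vel=50); f=np.array(get_contact_force()); print(g,np.round(f,1),np.round(get_wrist_torque(),2),np.round(off,1),np.round(get_ee_pos()-p,1),round(get_gripper_width(),3))
    if np.linalg.norm(f)>30: print("stop");break
    f[1]=0;f[2]+=2
    off=np.clip(off+0.15*f,-6,6)
print(get_clock())
for n in("side","scene"): snap(n,"f_"+n)
a=cv2.imread("pics/f_side.png")[60:460,130:530];b=cv2.imread("pics/f_scene.png")[60:460,180:580]
cv2.imwrite("pics/c5.png",np.hstack([a,b]))
E
```

```text
20 [ 6.1  0.4 -0.9] [-0.01 -1.    0.04] [0. 0. 0.] [ 0.7 -0.  -0.3] 0.116
20 [ 4.  -0.6 -1. ] [-0.09 -0.64  0.01] [0.9 0.  0.2] [ 0.7 -0.  -0.3] 0.117
24 [ 0.8 -0.5 -1.5] [-0.23 -0.13  0.01] [1.5 0.  0.3] [ 0.7 -0.  -0.7] 0.119
28 [-1.7 -0.9 -1.6] [-0.33  0.24  0.09] [1.6 0.  0.4] [ 0.7 -0.1 -0.6] 0.116
32 [-2.4 -1.6 -1.7] [-0.33  0.44  0.02] [1.4 0.  0.4] [ 0.6 -0.  -0.4] 0.115
36 [-3.7 -1.2 -1.5] [-0.4   0.45  0.11] [1.  0.  0.5] [ 0.6 -0.1 -0.1] 0.122
40 [-1.2 -1.2 -1.8] [-0.28  0.08  0.13] [0.5 0.  0.6] [ 0.7 -0.   0.1] 0.116
44 [-0.3 -2.1 -0.9] [-0.27 -0.22  0.13] [0.3 0.  0.6] [ 0.7 -0.   0.1] 0.116
48 [ 1.1 -1.5 -2.6] [-0.19 -0.56  0.15] [0.3 0.  0.8] [ 0.7 -0.   0.3] 0.112
52 [ 1.  -1.3 -2.4] [-0.22 -0.65  0.18] [0.4 0.  0.7] [0.6 0.  0.2] 0.117
56 [ 1.1 -1.4 -2.2] [-0.2  -0.81  0.19] [0.6 0.  0.6] [ 0.6 -0.   0.2] 0.112
60 [ 0.7 -1.3 -2.1] [-0.13 -0.74  0.14] [0.7 0.  0.6] [0.7 0.  0.2] 0.116
60 [ 1.  -0.6 -3. ] [-0.05 -1.06  0.15] [0.8 0.  0.6] [0.9 0.1 0.6] 0.114
23.9333
```

View pics/c5.png

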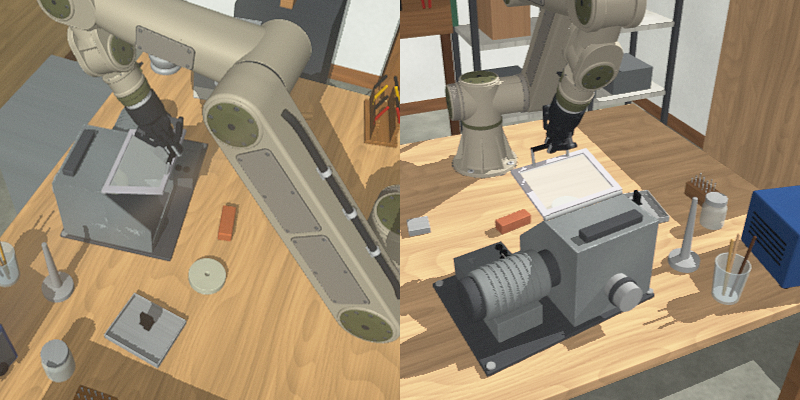

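```bash
python3 -W ignore - <<'E'
from h import *
R=Rtool();g=np.array(get_ee_pos())-R[:,0]*tcp_to_grasp;d=M().T@(g-H);print(d,np.degrees(np.arctan2(d[2],-d[0]))+30,get_gripper_width(),get_contact_force(),get_clock())
sign_off()
E
```

```text
[-1.47166543e+02 -5.23634734e-02  8.60918395e+01] 60.32746355180586 0.11602244552585896 [ 2.28783412 -1.14299632 -3.05477274] 24.0333
the job is handed in; nothing more can be done
```

The job is done and handed in at about 24 s of the 69 s allowed.

- **Key:** I pulled it straight up out of its socket and stood it near the middle of the steel tray before touching the guard. A picture after the pull showed the socket empty. The last pictures show the key still upright in the tray.
- **Guard:** I gripped the bar handle at 60 N and swung the guard up along its arc. The gripper's position puts it at about 60.3° from shut, relative to the hinge I measured, so allow roughly 1°. I did not measure the angle from the pictures.
- **Forces and bystanders:** At hand-in the gripper was still closed on the bar, with a contact force of about 4 N. The last pictures show the bystanders in view where they were.

One thing disagreed: early in the swing the side force on the arm rose to about 6 N, because my hinge position was a millimetre or two off. I corrected the path by about 1 mm and the force fell; it stayed under 5 N for the rest of the swing.

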